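Fish the stray slot nut out of the fixture plate

TASK

A stray slot nut is stuck in one of the T-slots of the aluminium fixture plate. Take the right-angle pick from its rest, reach its hook down into that slot, catch the nut from behind and draw it along and out of the slot's open end, the one near you, so that it lies loose on the mat in front of the plate. Touch the nut with the pick only, lean on the plate with it no more than lightly, and disturb nothing else; then put the pick back on its rest, hook hanging down as it was.

Things in the scene. Friction and masses are not known exactly. Their poses are not given: they have to be found in the camera images.
- plate: T-slotted aluminium fixture plate, 200 (x) x 150 (y) x 25 mm, fixed on the white mat (mat top 2 mm above the bench). Origin: centre of its underside; x runs along the slots, away from the robot. Through slots at y = -40, 0 and +40 mm, their near ends at x = -100 mm. A nest block with a toggle clamp (up to 112 mm above the origin) covers it from x = 49 mm on. Soft metal: a push or knock of 10 N with the pick marks it.
- slot_left (a point): near, open end of the left slot (y = +40 mm), on the slot's floor, mid-width, 7 mm above the plate's underside; axes as the plate's. The slots' section: mouth 10 mm wide and 10 mm deep, below it a T 17 mm wide and 8 mm high, so the floor is 18 mm below the plate's top.
- slot_right (a point): the same for the right slot (y = -40 mm).
- nut: the stray slot nut: flat blackened steel block 20 (x, along the slot) x 15 x 5 mm with an 8 mm through hole, 25 g; origin at its centre. Lies on the floor of the left or right slot, wider than the mouth, its centre 45 to 88 mm in from the near end. A spring ball in its flank makes it drag with about 4 to 6 N; past the slot's end it drops 7 mm to the mat.
- stud: clamp stud with a round knurled nut (26 mm wide; top 58 mm above the plate's underside) standing loose in the other outer slot, 45 to 88 mm in from its near end; origin in its foot. Leave it alone.
- rest: grey rest for the pick, fixed. Origin: centre of the underside of its foot (108 x 60 x 6 mm); x along the pick, away from the robot. At x = -41 and +41 mm stand posts 10 mm thick, each with an upward-open notch 20 mm wide, its floor 70 mm above the origin, flared above 83 mm; the flares end 93 mm up, 43 mm over all. Free space between the posts.
- cradle (a point): on the rest, 80 mm above its underside: where the centre of the pick's handle lies when it is on the rest (the pick starts within 4 mm of it along x); axes as the rest's.
- pick: right-angle hook pick, 84 g. Origin: centre of its black flat-sided handle, 104 (x) x 16 (y) x 20 (z) mm; x towards the hook, z up. A 4 mm steel wire leaves the handle's front and ends in a straight leg pointing down at x = 98 mm, its tip 60 mm below the handle's axis if the wire is straight. Grip the handle's middle across y, firmly (30 N or more), or it turns between the fingers.
- wire_root (a point): on the pick, x = 48 mm on the handle's axis, where the wire has been bent up or down in use, by up to 0.2 rad: the leg's tip stands up to 10 mm higher and 12 mm further out, or as much lower and nearer, than on a straight pick. This bend is not measured: feel for the slot's floor with the tip. The wire is otherwise stiff.
- bottle: small blue bottle with a white cap, 34 mm wide, 85 mm tall, standing; origin at its underside. Leave it alone.
- scale: grey knife-handle scale, about 110 x 26 x 6 mm, lying flat; origin at its underside. Leave it alone.
- driver: screwdriver lying on the mat; leave it alone.
Mind the look-alikes: they are no part of the job. There is more than one size of the pick; the job needs the largest.

How it is judged:
By the outcome, as a careful person would: the job done as asked, in the order asked, and still so for the second after the job is handed in, with the robot touching nothing.
It also fails if it takes over 51 s, if anything falls off the work surface, if the arm or the gripper's body presses on something with over 40 N, if the wrist force passes 120 N, or if a joint passes its speed limit or range.

ROBOT

A 7-joint arm with a two-finger parallel gripper is mounted at the origin on the work surface. World frame = base frame: x ahead of the robot, y to its left, z up, the work surface at z = 0. Lengths are in mm, angles in rad, forces in N, time in s.
With the tool pointing down it reaches from about 400 to 875 mm from the base axis. Payload 4.4 kg.
Tool frame: the origin (TCP) lies at the very end of the fingers, on their centre line; the grasp point (between the pads) lies 19 mm behind it; z points along the fingers, y is the line along which they close (so a half turn about z gives the same grasp; the last joint's range is limited). The gripper opens to 85 mm and grips with 20 to 120 N. Pads are 22 mm wide; open, the fingers measure 114 mm over their backs; the gripper's body (76 mm by 85 mm) begins 54 mm behind the grasp point. The pads swing forward as they close: fully open they stand 13 mm farther back than shut.
Start: joints at [-1.219, 0.628, 0.038, 1.517, -0.027, 0.996, -0.02], TCP at [263.716, 594.115, 207.113] pointing down, gripper open.
Joint ranges: [-3.06, 3.06], [-0.37, 2.12], [-1.25, 1.32], [0.18, 2.47], [-1.1, 4.24], [0.23, 1.98], [-2.94, 2.94]. Speed limits (rad/s): [2.57, 2.57, 3.14, 3.14, 3.14, 3.14, 3.14].

INTERFACE

Orientations are given as [roll, pitch, yaw] about the fixed x, y, z axes, in that order (R = Rz(yaw) Ry(pitch) Rx(roll)).
In Python, from cell import ctrl gives the robot as it stands.
- The arm moves only by the tool jog_arm, never from a script. Its argument "plan" is a list of rows, each an object of numbers: "tx", "ty", "tz": the shift along the tool's x, y, z as a fraction of full scale; "wx", "wy", "wz": the turn, a rotation vector about the tool's x, y, z as a fraction of full scale; "claw": the closure, from 0 (fully open) to 1 (shut). In form: [{"tx": .., "ty": .., "tz": .., "wx": .., "wy": .., "wz": .., "claw": ..}, ...]. A call has 1 to 12 rows; each row is the pose to reach, as a shift and turn from the pose commanded when the call began, along the tool's axes at that moment; what a row does not reach only later rows make up. Full scale, the value 1, is 300 mm for a shift and 90 degrees for a turn. A row lasts 1/10 s, in which the tool goes at most 50 mm and 8.59 degrees, less where a joint would pass 70% of its speed; a pose out of reach is approached as far as the arm can. A call with a number of a shift or a turn outside -1 to 1 is refused whole. A call with a gripper value outside its range is refused whole. The fingers move at their own pace and stop on an object; the grip force is fixed at half the most. Time passes only in rows, so rows that repeat a pose let the fingers close. It gives the time, the measured TCP pose, the force, the opening and the grip force at its end, in the units of the state.
- ctrl.read_state(): the state, without advancing time (a new reading comes with each control period).
- ctrl.get_image(name): name is "scene" or "top" or "wrist"; returns a dict with "img" (400x640x3 uint8, red, green, blue), "depth" (400x640 float32, mm along the optical axis (not along the pixel's ray), 0 where there is no reading), "fx", "fy", "cx", "cy" (pixels), "position" and "orientation" of the camera in the world; the wrist camera has in their place "hand_eye" (4x4, takes a point from camera to tool coordinates, whose origin is the TCP and whose axes are the flange's). Camera axes: x right, y down, z forward; pixel columns grow to the right and rows downward; lengths in mm; the calibration is good to about 2 mm. A picture is of the moment at which its call begins: read the wrist's pose just before it.
- ctrl.finish_job(): hands the job in; it is judged then, once.
Trained networks look in a picture, given as the dict that the camera call returned (one of the last four; its "shot" number tells which), for a name from the list of things; names that differ only in an ending like _2 or _b are one class to them, and where a whole thing is asked for, a point or a joint stands for the part that bears it (a point fixed in the world has none). Each returns a list of dicts, best first, with "score" (0 to 1); they miss things now and then, are a little off and sometimes report something else, mostly with a low value. They report only what shows in the picture. A call takes as long as a camera call. They do not tell look-alikes from the thing itself.
- ctrl.trace(picture, thing): "pixels" (400x640 bool, what is visible of it) and "extent" ([centre column, centre row, width, height] in pixels, round what is visible of it).
The state is a dict: "clock": time; "qpos": joint angles; "qd": joint speeds; "tau": joint torques, N m; "eef_pos": TCP position; "tool_rot": TCP orientation; "force": force on the tool from outside, world axes, zero at the start; "torque": the same for the moment, N m; "width": finger opening in mm; "gripper_force": force on a finger pad.
Only numpy, scipy, OpenCV 4.12 (cv2) and the standard library are available. Lean on these libraries where they do the work, as an engineer would, in place of code of your own. Each camera call takes 0.05 s, during which the arm holds its last target. There are 200 camera calls.

## Working session

There is one attempt and no reset: what is moved stays moved. The work goes in short steps, Python scripts to look and compute and a tool call to move; the robot and the scene stay as the last step left them, time stands still between calls to the robot, and variables do not carry over. Pictures are saved under pics/ and viewed, at most 10 in all, crops included, and the job is handed in when it is done.

Besides the shell and the picture viewer there is one more tool, called after "Emit:" by a JSON object that holds its "method" and its "body", one argument or row to a line. jog_arm: Moves the arm, as the interface text tells. Shift numbers are shares of 300 mm and turn numbers shares of 90 degrees, none past 1 either way. Its arguments: {"type":"object","properties":{"plan":{"type":"array"}},"required":["plan"]}

```bash
mkdir -p pics; cat > h.py <<'E'
import numpy as np, cv2
from cell import ctrl
from scipy.spatial.transform import Rotation as R
def rot(o):
    o=np.array(o,float)
    if o.shape==(3,3): return o
    return R.from_euler('xyz',o).as_matrix() if o.size==3 else R.from_quat(o).as_matrix()
def pose(st): 
    T=np.eye(4);T[:3,:3]=rot(st['tool_rot']);T[:3,3]=st['eef_pos'];return T
def shot(name):
    st=ctrl.read_state();p=ctrl.get_image(name)
    if name=='wrist': T=pose(st)@np.array(p['hand_eye'])
    else:
        T=np.eye(4);T[:3,:3]=rot(p['orientation']);T[:3,3]=p['position']
    p['T']=T;return p
def cloud(p):
    v,u=np.mgrid[0:400,0:640];d=p['depth']
    X=np.stack([(u-p['cx'])/p['fx']*d,(v-p['cy'])/p['fy']*d,d],-1)
    W=X@p['T'][:3,:3].T+p['T'][:3,3];W[d<=0]=np.nan;return W
def proj(p,P):
    c=(np.atleast_2d(P)-p['T'][:3,3])@p['T'][:3,:3]
    return np.c_[c[:,0]/c[:,2]*p['fx']+p['cx'],c[:,1]/c[:,2]*p['fy']+p['cy']]
def save(p,f,box=None,s=1):
    i=p['img'][...,::-1]
    if box: i=i[box[1]:box[3],box[0]:box[2]]
    cv2.imwrite('pics/'+f,cv2.resize(i,None,fx=s,fy=s,interpolation=cv2.INTER_CUBIC))
E
python3 - <<'E'
from h import *
st=ctrl.read_state();print({k:np.round(v,3).tolist() for k,v in st.items()})
for n in ['scene','top']:
    p=shot(n);save(p,n+'0.png');print(n,p['position'],p['orientation'],p['fx'])
    W=cloud(p)
    for t in ['plate','nut','stud','rest','pick','bottle','scale','driver']:
        for r in ctrl.trace(p,t)[:4]:
            m=r['pixels'];print(t,round(r['score'],2),np.round(r['extent']),m.sum(),np.round(np.nanmedian(W[m],0)),np.round(np.nanpercentile(W[m],[2,98],axis=0)).tolist())
E
```

```text
{'clock': 0.0, 'qpos': [-1.219, 0.629, 0.038, 1.518, -0.027, 0.996, -0.02], 'qd': [0.0, 0.001, -0.0, 0.0, -0.0, 0.002, 0.001], 'tau': [0.001, -56.339, 1.227, -19.345, 0.011, 0.011, -0.0], 'eef_pos': [263.454, 593.49, 206.204], 'tool_rot': [-3.14, 0.0, 2.724], 'force': [-0.878, -0.322, 0.441], 'torque': [-0.012, 0.025, 0.039], 'gripper_force': 0.0, 'width': 85.251}
scene [1284.22993934  -47.60295881  864.34944252] [-2.40039621e+00  2.13843221e-03  1.65924546e+00] 419.0175882140195
plate 0.83 [402. 251.  68.  78.] 4483 [684. 100.  26.] [[567.0, 29.0, 3.0], [769.0, 179.0, 68.0]]
stud 0.61 [421. 235.   8.  17.] 117 [632. 146.  39.] [[616.0, 135.0, 12.0], [641.0, 158.0, 58.0]]
rest 0.89 [276. 194.  26.  49.] 669 [ 540. -227.   12.] [[489.0, -259.0, 4.0], [582.0, -205.0, 91.0]]
pick 0.68 [322. 172.  20.  13.] 110 [ 411. -117.   12.] [[384.0, -145.0, 5.0], [437.0, -90.0, 15.0]]
pick 0.57 [270. 196.  24.  60.] 329 [ 544. -237.   88.] [[465.0, -269.0, 0.0], [627.0, -222.0, 93.0]]
pick 0.54 [172. 187.  43.  27.] 194 [ 491. -517.    9.] [[458.0, -569.0, -2.0], [538.0, -491.0, 14.0]]
bottle 0.66
[... 924 characters left out ...]
5 [377. 216.  11.  70.] 419 [ 536. -236.   91.] [[481.0, -253.0, 29.0], [623.0, -222.0, 94.0]]
pick 0.61 [324. 279.  28.  26.] 166 [ 408. -118.   14.] [[380.0, -146.0, 11.0], [433.0, -90.0, 17.0]]
pick 0.5 [489. 237.  20.  28.] 229 [ 488. -516.   11.] [[456.0, -541.0, 4.0], [519.0, -492.0, 15.0]]
pick 0.29 [230. 170.  67.  90.] 5010 [668.  99.  27.] [[567.0, 30.0, 7.0], [756.0, 177.0, 69.0]]
bottle 0.54 [155. 240.  21.  14.] 312 [502. 273.  56.] [[485.0, 264.0, 1.0], [519.0, 312.0, 88.0]]
bottle 0.26 [396. 150.  15.  80.] 554 [ 751. -305.   23.] [[631.0, -328.0, 1.0], [810.0, -282.0, 30.0]]
scale 0.87 [338. 165.  41.  23.] 439 [ 686. -162.    8.] [[662.0, -209.0, 3.0], [715.0, -114.0, 11.0]]
```

```bash
python3 - <<'E'
import cv2,numpy as np
a=cv2.imread('pics/top0.png')
cv2.imwrite('pics/topc.png',cv2.resize(a[110:330,140:520],None,fx=2.1,fy=2.1,interpolation=cv2.INTER_CUBIC))
E
```

```text
(no output)
```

View pics/topc.png

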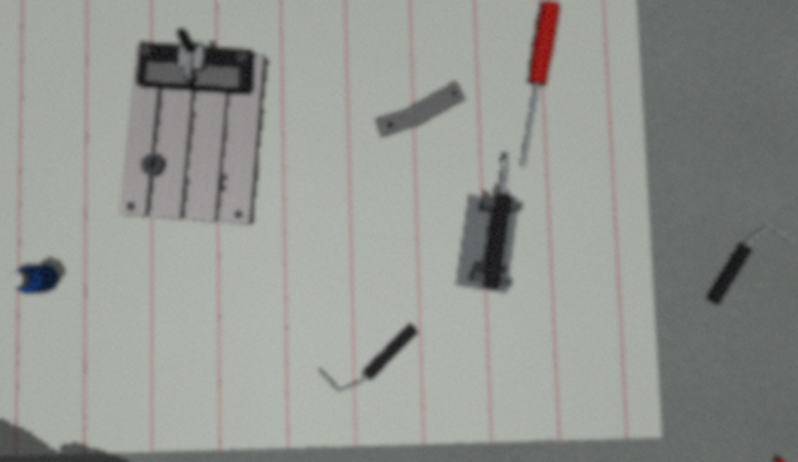

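View pics/scene0.png

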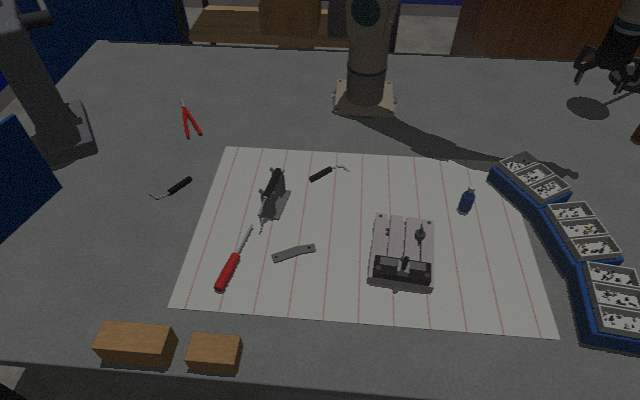

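```bash
cat >> h.py <<'E'
def go(pos,rpy):
    T=pose(ctrl.read_state());d=T[:3,:3].T@(np.array(pos)-T[:3,3])/300
    w=R.from_matrix(T[:3,:3].T@R.from_euler('xyz',rpy).as_matrix()).as_rotvec()/(np.pi/2)
    print('t',np.round(d,4),'w',np.round(w,4),'rows>=',np.ceil(max(np.linalg.norm(d)*6,np.linalg.norm(w)*90/8.59)))
E
python3 - <<'E'
from h import *
print(np.round(ctrl.get_image('wrist')['hand_eye'],2).tolist())
for n in ['top','scene']:
    p=shot(n);W=cloud(p)
    def band(t,lo,hi,i=0):
        m=cv2.dilate(ctrl.trace(p,t)[i]['pixels'].astype(np.uint8),np.ones((5,5)))>0
        P=W[m];return P[(P[:,2]>lo)&(P[:,2]<hi)]
    P=band('plate',22,31);print(n,'plate',cv2.minAreaRect(P[:,:2].astype(np.float32)),np.median(P[:,2]))
    P=band('rest',5,14);print('foot',cv2.minAreaRect(P[:,:2].astype(np.float32)),np.median(P[:,2]))
    P=band('rest',80,99)
    ang=lambda P:(lambda v:np.arctan2(v[1],v[0]))(np.linalg.svd(P[:,:2]-P[:,:2].mean(0),full_matrices=False)[2][0])
    r=[x for x in ctrl.trace(p,'pick') if abs(np.nanmedian(W[x['pixels']],0)[1]+237)<15][0]
    P=W[r['pixels']];P=P[(P[:,2]>86)&(P[:,2]<97)];print('handle',P.mean(0),ang(P),np.percentile(P,[1,99],axis=0).tolist(),cv2.minAreaRect(P[:,:2].astype(np.float32)))
E
```

```text
[[-0.0, -0.95, -0.31, 79.25], [1.0, -0.0, -0.0, -0.94], [0.0, -0.31, 0.95, -166.68], [0.0, 0.0, 0.0, 1.0]]
top plate ((664.3306274414062, 104.3675308227539), (150.9875946044922, 198.94564819335938), 84.40160369873047) 26.726128017584927
foot ((528.64111328125, -236.7217559814453), (66.95386505126953, 107.734130859375), 79.97106170654297) 7.868531589771123
handle [ 531.4319906  -235.95378258   91.42790847] 2.9667347531558157 [[480.694881924161, -250.17448966669022, 86.48455099573137], [582.5799276484669, -222.40090248493743, 94.94972940781125]] ((532.1207885742188, -236.13204956054688), (16.750417709350586, 105.44319152832031), 79.29043579101562)
scene plate ((665.75, 104.13084411621094), (150.6658935546875, 204.88424682617188), 84.53227996826172) 26.04596535107862Traceback (most recent call last):
  File "<stdin>", line 9, in <module>
  File "<stdin>", line 6, in band
IndexError: list index out of range
```

```bash
python3 - <<'E'
from h import *
go([425,330,200],[np.pi,0,3.044])
E
```

```text
t [-0.8486 -0.5865  0.0237] w [-0.     -0.     -0.2038] rows>= 7.0
```

Emit:
{"method": "jog_arm", "body": {
  "plan": [
    {"tx": -0.85, "ty": -0.586, "tz": 0.024, "wz": -0.204, "claw": 0},
    {"tx": -0.85, "ty": -0.586, "tz": 0.024, "wz": -0.204, "claw": 0},
    {"tx": -0.85, "ty": -0.586, "tz": 0.024, "wz": -0.204, "claw": 0},
    {"tx": -0.85, "ty": -0.586, "tz": 0.024, "wz": -0.204, "claw": 0},
    {"tx": -0.85, "ty": -0.586, "tz": 0.024, "wz": -0.204, "claw": 0},
    {"tx": -0.85, "ty": -0.586, "tz": 0.024, "wz": -0.204, "claw": 0},
    {"tx": -0.85, "ty": -0.586, "tz": 0.024, "wz": -0.204, "claw": 0}
  ]
}}

```text
invalid input at $.plan[0]: expected keys tx, ty, tz, wx, wy, wz, claw
```

```bash
python3 - <<'E'
from h import *
go([615,80,190],[np.pi,0,3.044])
E
```

```text
t [-1.7656 -1.0913  0.057 ] w [-0.     -0.     -0.2038] rows>= 13.0
```

Emit:
{"method": "jog_arm", "body": {
  "plan": [
    {"tx": -0.85, "ty": -0.586, "tz": 0.024, "wx": 0, "wy": 0, "wz": -0.204, "claw": 0},
    {"tx": -0.85, "ty": -0.586, "tz": 0.024, "wx": 0, "wy": 0, "wz": -0.204, "claw": 0},
    {"tx": -0.85, "ty": -0.586, "tz": 0.024, "wx": 0, "wy": 0, "wz": -0.204, "claw": 0},
    {"tx": -0.85, "ty": -0.586, "tz": 0.024, "wx": 0, "wy": 0, "wz": -0.204, "claw": 0},
    {"tx": -0.85, "ty": -0.586, "tz": 0.024, "wx": 0, "wy": 0, "wz": -0.204, "claw": 0},
    {"tx": -0.85, "ty": -0.586, "tz": 0.024, "wx": 0, "wy": 0, "wz": -0.204, "claw": 0},
    {"tx": -0.85, "ty": -0.586, "tz": 0.024, "wx": 0, "wy": 0, "wz": -0.204, "claw": 0}
  ]
}}

```text
clock: 2.05
eef_pos: [429.5, 322.8, 200.0]
tool_rot: [-3.138, 0.002, 3.034]
force: [-0.9, 0.7, 0.5]
width: 85.4
gripper_force: 0.0
```

```bash
python3 - <<'E'
from h import *
go([615,80,190],[np.pi,0,3.044])
E
```

```text
t [-0.7012 -0.7383  0.0378] w [-0.0025  0.0015 -0.0062] rows>= 7.0
```

Emit:
{"method": "jog_arm", "body": {
  "plan": [
    {"tx": -0.7, "ty": -0.738, "tz": 0.038, "wx": 0, "wy": 0, "wz": 0, "claw": 0},
    {"tx": -0.7, "ty": -0.738, "tz": 0.038, "wx": 0, "wy": 0, "wz": 0, "claw": 0},
    {"tx": -0.7, "ty": -0.738, "tz": 0.038, "wx": 0, "wy": 0, "wz": 0, "claw": 0},
    {"tx": -0.7, "ty": -0.738, "tz": 0.038, "wx": 0, "wy": 0, "wz": 0, "claw": 0},
    {"tx": -0.7, "ty": -0.738, "tz": 0.038, "wx": 0, "wy": 0, "wz": 0, "claw": 0},
    {"tx": -0.7, "ty": -0.738, "tz": 0.038, "wx": 0, "wy": 0, "wz": 0, "claw": 0},
    {"tx": -0.7, "ty": -0.738, "tz": 0.038, "wx": 0, "wy": 0, "wz": 0, "claw": 0},
    {"tx": -0.7, "ty": -0.738, "tz": 0.038, "wx": 0, "wy": 0, "wz": 0, "claw": 0},
    {"tx": -0.7, "ty": -0.738, "tz": 0.038, "wx": 0, "wy": 0, "wz": 0, "claw": 0}
  ]
}}

```text
clock: 2.95
eef_pos: [612.1, 91.2, 188.4]
tool_rot: [3.14, -0.001, 3.046]
force: [0.7, 0.2, -0.3]
width: 85.0
gripper_force: 0.0
```

```bash
python3 - <<'E'
from h import *
p=shot('wrist');W=cloud(p);np.savez('w1.npz',img=p['img'],W=W,T=p['T'],K=[p['fx'],p['fy'],p['cx'],p['cy']],depth=p['depth'])
save(p,'w1.png')
for t in ['plate','nut','stud']:
    for r in ctrl.trace(p,t)[:3]:
        m=r['pixels'];print(t,round(r['score'],2),np.round(r['extent']),m.sum(),np.round(np.nanpercentile(W[m],[2,50,98],axis=0),1).tolist())
m=(W[...,2]>24)&(W[...,2]<30)&(np.hypot(W[...,0]-664,W[...,1]-104)<135)
print(cv2.minAreaRect(W[m][:,:2].astype(np.float32)),np.median(W[m][:,2]))
go([531-30,-236,190],[np.pi,0,np.pi-.175])
E
```

```text
plate 0.91 [332. 244. 167. 260.] 31866 [[564.9, 30.0, 7.8], [661.3, 99.6, 27.2], [756.7, 176.7, 76.4]]
nut 0.64 [  3. 154.   6.  31.] 121 [[557.4, -219.5, 2.2], [575.1, -216.8, 5.2], [584.8, -213.7, 8.3]]
nut 0.6 [544.  22.  98.  43.] 3020 [[488.7, 261.4, 8.4], [503.8, 268.5, 56.9], [516.9, 285.0, 87.5]]
nut 0.49 [291. 165.   8.  22.] 165 [[596.3, 61.9, 9.1], [607.6, 67.4, 13.7], [615.6, 71.9, 15.4]]
stud 0.94 [376. 184.  32.  35.] 703 [[614.5, 132.5, 26.7], [624.0, 142.9, 40.9], [638.1, 155.9, 60.6]]
((663.4085083007812, 101.84449768066406), (150.493896484375, 199.665283203125), 84.39917755126953) 27.011581172557044
t [ 0.2663 -1.1209 -0.0049] w [ 0.0005 -0.0001  0.0513] rows>= 7.0
```

View pics/w1.png

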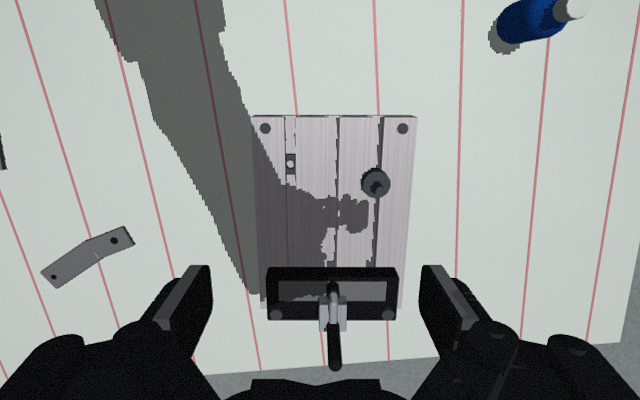

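```bash
python3 - <<'E'
from h import *
for k in range(2):
    p=shot('wrist');W=cloud(p)
s=ctrl.read_state();print(s['eef_pos'],s['clock'],np.abs(s['qd']).max())
m=(W[...,2]>24)&(W[...,2]<30)&(np.hypot(W[...,0]-664,W[...,1]-104)<135)
(c,wh,a)=cv2.minAreaRect(W[m][:,:2].astype(np.float32));print(c,wh,a)
r=[r for r in ctrl.trace(p,'nut') if abs(r['extent'][0]-291)<20]
a=np.radians(a-90);ex=np.array([np.cos(a),np.sin(a)]);ey=np.array([-ex[1],ex[0]])
for q in r:
    P=W[q['pixels']];P=P[(P[:,2]>11)&(P[:,2]<18)][:,:2]-c
    print(q['score'],q['extent'],np.percentile(P@ex,[1,50,99]),np.percentile(P@ey,[1,50,99]))
go([531-10,-236,190],[np.pi,0,np.pi-.175])
E
```

```text
[612.51057261  90.47127726 188.72306236] 3.25 0.007353554215827559
(663.7347412109375, 101.85882568359375) (150.43463134765625, 200.36685180664062) 84.3663330078125
0.49 [289.2, 163.8, 10.9, 22.3] [-63.68557964 -57.47092558 -44.71304433] [-45.1860382  -40.49334754 -36.43636545]
t [ 0.2    -1.1114 -0.0046] w [0.0002 0.0001 0.0503] rows>= 7.0
```

```bash
python3 - <<'E'
from h import *
print(np.round(ctrl.read_state()['qpos'],2))
go([560,-80,190],[np.pi,0,3.044-1.57])
E
```

```text
[-0.17  0.6  -0.04  1.63  0.03  0.91  1.26]
t [ 0.1204 -0.5813 -0.0044] w [ 2.0000e-04 -0.0000e+00  1.0005e+00] rows>= 11.0
```

Emit:
{"method": "jog_arm", "body": {
  "plan": [
    {"tx": 0.12, "ty": -0.58, "tz": 0, "wx": 0, "wy": 0, "wz": 1, "claw": 0},
    {"tx": 0.12, "ty": -0.58, "tz": 0, "wx": 0, "wy": 0, "wz": 1, "claw": 0},
    {"tx": 0.12, "ty": -0.58, "tz": 0, "wx": 0, "wy": 0, "wz": 1, "claw": 0},
    {"tx": 0.12, "ty": -0.58, "tz": 0, "wx": 0, "wy": 0, "wz": 1, "claw": 0},
    {"tx": 0.12, "ty": -0.58, "tz": 0, "wx": 0, "wy": 0, "wz": 1, "claw": 0},
    {"tx": 0.12, "ty": -0.58, "tz": 0, "wx": 0, "wy": 0, "wz": 1, "claw": 0},
    {"tx": 0.12, "ty": -0.58, "tz": 0, "wx": 0, "wy": 0, "wz": 1, "claw": 0},
    {"tx": 0.12, "ty": -0.58, "tz": 0, "wx": 0, "wy": 0, "wz": 1, "claw": 0},
    {"tx": 0.12, "ty": -0.58, "tz": 0, "wx": 0, "wy": 0, "wz": 1, "claw": 0},
    {"tx": 0.12, "ty": -0.58, "tz": 0, "wx": 0, "wy": 0, "wz": 1, "claw": 0},
    {"tx": 0.12, "ty": -0.58, "tz": 0, "wx": 0, "wy": 0, "wz": 1, "claw": 0}
  ]
}}

```text
clock: 4.4
eef_pos: [560.2, -80.0, 188.6]
tool_rot: [3.141, -0.0, 1.469]
force: [0.5, -0.3, -0.4]
width: 85.7
gripper_force: 0.0
```

```bash
python3 - <<'E'
from h import *
go([500,-230,190],[np.pi,0,-.175])
E
```

```text
t [-0.5177 -0.1491 -0.0047] w [ 1.0000e-04 -1.0000e-04  1.0469e+00] rows>= 11.0
```

Emit:
{"method": "jog_arm", "body": {
  "plan": [
    {"tx": -0.518, "ty": -0.149, "tz": 0, "wx": 0, "wy": 0, "wz": 1, "claw": 0},
    {"tx": -0.518, "ty": -0.149, "tz": 0, "wx": 0, "wy": 0, "wz": 1, "claw": 0},
    {"tx": -0.518, "ty": -0.149, "tz": 0, "wx": 0, "wy": 0, "wz": 1, "claw": 0},
    {"tx": -0.518, "ty": -0.149, "tz": 0, "wx": 0, "wy": 0, "wz": 1, "claw": 0},
    {"tx": -0.518, "ty": -0.149, "tz": 0, "wx": 0, "wy": 0, "wz": 1, "claw": 0},
    {"tx": -0.518, "ty": -0.149, "tz": 0, "wx": 0, "wy": 0, "wz": 1, "claw": 0},
    {"tx": -0.518, "ty": -0.149, "tz": 0, "wx": 0, "wy": 0, "wz": 1, "claw": 0},
    {"tx": -0.518, "ty": -0.149, "tz": 0, "wx": 0, "wy": 0, "wz": 1, "claw": 0},
    {"tx": -0.518, "ty": -0.149, "tz": 0, "wx": 0, "wy": 0, "wz": 1, "claw": 0},
    {"tx": -0.518, "ty": -0.149, "tz": 0, "wx": 0, "wy": 0, "wz": 1, "claw": 0},
    {"tx": -0.518, "ty": -0.149, "tz": 0, "wx": 0, "wy": 0, "wz": 1, "claw": 0},
    {"tx": -0.518, "ty": -0.149, "tz": 0, "wx": 0, "wy": 0, "wz": 1, "claw": 0}
  ]
}}

```text
clock: 5.6
eef_pos: [500.8, -230.2, 188.4]
tool_rot: [3.142, 0.0, -0.097]
force: [-0.3, 0.3, -0.9]
width: 85.3
gripper_force: 0.0
```

```bash
python3 - <<'E'
from h import *
p=shot('wrist');p=shot('wrist');W=cloud(p);save(p,'w2.png')
print(ctrl.read_state()['eef_pos'],ctrl.read_state()['qpos'])
for t in ['pick','rest']:
    for r in ctrl.trace(p,t)[:3]:
        m=r['pixels'];P=W[m];print(t,round(r['score'],2),np.round(r['extent']),m.sum(),np.round(np.nanpercentile(P,[2,50,98],axis=0),1).tolist())
        if t=='pick':
            Q=P[(P[:,2]>87)&(P[:,2]<96)]
            if len(Q)>50: print(cv2.minAreaRect(Q[:,:2].astype(np.float32)),np.median(Q[:,2]))
        else:
            Q=P[(P[:,2]>4)&(P[:,2]<12)]
            if len(Q)>50: print('foot',cv2.minAreaRect(Q[:,:2].astype(np.float32)),np.median(Q[:,2]))
E
```

```text
[ 500.73306949 -230.39310472  188.47715317] [-0.14271504  0.64956998  0.84841311  1.83197592 -0.59814203  0.93743668
 -0.6901295 ]
pick 0.91 [326. 116.  30. 204.] 3340 [[480.7, -255.0, 72.1], [539.9, -241.0, 91.5], [616.8, -226.2, 93.3]]
((530.0053100585938, -239.4504852294922), (15.9388427734375, 108.77872467041016), 79.83653259277344) 91.66635016782922
pick 0.72 [201. 261. 101.  61.] 809 [[387.3, -153.0, 2.4], [415.3, -131.3, 13.6], [435.6, -108.4, 15.2]]
pick 0.62 [608. 151.  63.  77.] 1794 [[452.4, -538.5, 0.5], [485.6, -516.8, 11.4], [518.0, -493.6, 13.3]]
rest 0.89 [323. 147.  73. 141.] 5076 [[479.3, -271.1, 6.5], [525.0, -231.9, 8.3], [579.7, -206.2, 94.3]]
foot ((526.85986328125, -239.02540588378906), (60.012123107910156, 107.85001373291016), 79.89672088623047) 7.924522658001592
rest 0.49 [324. 117.  29. 208.] 3332 [[481.2, -255.0, 72.0], [540.7, -241.0, 91.5], [616.7, -226.3, 93.3]]
```

View pics/w2.png

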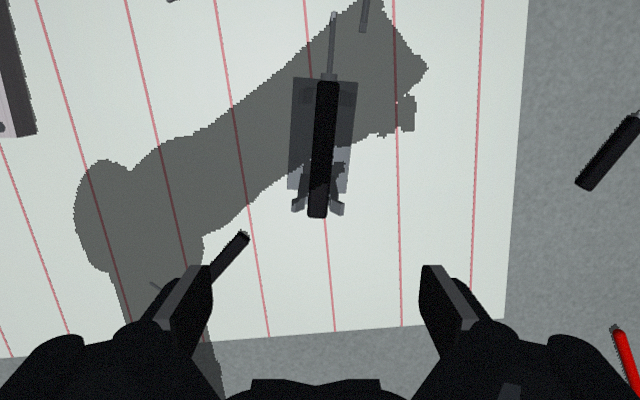

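```bash
python3 - <<'E'
from h import *
go([530.75,-239,140],[np.pi,0,-.177])
go([530.75,-239,63],[np.pi,0,-.177])
E
```

```text
t [0.1024 0.0183 0.1619] w [-0.0002 -0.0001  0.0517] rows>= 2.0
t [0.1023 0.0184 0.4186] w [-0.0002 -0.0001  0.0517] rows>= 3.0
```

Emit:
{"method": "jog_arm", "body": {
  "plan": [
    {"tx": 0.102, "ty": 0.018, "tz": 0.16, "wx": 0, "wy": 0, "wz": 0.052, "claw": 0.4},
    {"tx": 0.102, "ty": 0.018, "tz": 0.16, "wx": 0, "wy": 0, "wz": 0.052, "claw": 0.4},
    {"tx": 0.102, "ty": 0.018, "tz": 0.25, "wx": 0, "wy": 0, "wz": 0.052, "claw": 0.4},
    {"tx": 0.102, "ty": 0.018, "tz": 0.34, "wx": 0, "wy": 0, "wz": 0.052, "claw": 0.4},
    {"tx": 0.102, "ty": 0.018, "tz": 0.419, "wx": 0, "wy": 0, "wz": 0.052, "claw": 0.4},
    {"tx": 0.102, "ty": 0.018, "tz": 0.419, "wx": 0, "wy": 0, "wz": 0.052, "claw": 0.4},
    {"tx": 0.102, "ty": 0.018, "tz": 0.419, "wx": 0, "wy": 0, "wz": 0.052, "claw": 0.4}
  ]
}}

```text
clock: 6.5
eef_pos: [530.4, -239.6, 63.5]
tool_rot: [3.141, -0.0, -0.179]
force: [0.2, -0.3, -0.2]
width: 50.9
gripper_force: 0.0
```

```bash
python3 - <<'E'
from h import *
go([530.75,-239,63],[np.pi,0,-.177])
s=ctrl.read_state();print(s['eef_pos'],s['tool_rot'],s['width'],s['force'])
E
```

```text
t [ 0.0007 -0.0021  0.0017] w [ 0.0001 -0.0001 -0.0011] rows>= 1.0
[ 530.44231126 -239.57742745   63.50957515] [ 3.14144842e+00 -1.14404703e-04 -1.78791278e-01] 50.87850152392547 [ 0.23788967 -0.26505673 -0.21631228]
```

Close.

Emit:
{"method": "jog_arm", "body": {
  "plan": [
    {"tx": 0.0007, "ty": -0.002, "tz": 0.001, "wx": 0, "wy": 0, "wz": 0, "claw": 0.7},
    {"tx": 0.0007, "ty": -0.002, "tz": 0.001, "wx": 0, "wy": 0, "wz": 0, "claw": 1},
    {"tx": 0.0007, "ty": -0.002, "tz": 0.001, "wx": 0, "wy": 0, "wz": 0, "claw": 1},
    {"tx": 0.0007, "ty": -0.002, "tz": 0.001, "wx": 0, "wy": 0, "wz": 0, "claw": 1},
    {"tx": 0.0007, "ty": -0.002, "tz": 0.001, "wx": 0, "wy": 0, "wz": 0, "claw": 1},
    {"tx": 0.0007, "ty": -0.002, "tz": 0.001, "wx": 0, "wy": 0, "wz": 0, "claw": 1},
    {"tx": 0.0007, "ty": -0.002, "tz": 0.001, "wx": 0, "wy": 0, "wz": 0, "claw": 1}
  ]
}}

```text
clock: 7.2
eef_pos: [531.6, -238.8, 63.9]
tool_rot: [-3.142, -0.002, -0.179]
force: [-0.7, 0.2, 5.4]
width: 13.2
gripper_force: 58.6
```

Emit:
{"method": "jog_arm", "body": {
  "plan": [
    {"tx": 0, "ty": 0, "tz": -0.05, "wx": 0, "wy": 0, "wz": 0, "claw": 1},
    {"tx": 0, "ty": 0, "tz": -0.15, "wx": 0, "wy": 0, "wz": 0, "claw": 1},
    {"tx": 0, "ty": 0, "tz": -0.3, "wx": 0, "wy": 0, "wz": 0, "claw": 1},
    {"tx": 0, "ty": 0, "tz": -0.4, "wx": 0, "wy": 0, "wz": 0, "claw": 1},
    {"tx": 0, "ty": 0, "tz": -0.4, "wx": 0, "wy": 0, "wz": 0, "claw": 1}
  ]
}}

```text
clock: 7.7
eef_pos: [533.1, -240.9, 188.0]
tool_rot: [3.139, -0.009, -0.179]
force: [0.2, 0.4, -0.1]
width: 13.4
gripper_force: 58.8
```

```bash
python3 - <<'E'
from h import *
p=shot('wrist');p=shot('wrist');save(p,'w3.png')
W=cloud(p);st=ctrl.read_state();Ti=np.linalg.inv(pose(st))
L=W@Ti[:3,:3].T+Ti[:3,3]   # tool coords
print(st['eef_pos'],st['tool_rot'],st['width'],st['force'],st['gripper_force'])
for r in ctrl.trace(p,'pick')[:2]:
    m=r['pixels'];Q=L[m];print(r['score'],r['extent'])
    for a in range(-60,130,10):
        q=Q[(Q[:,0]>a)&(Q[:,0]<a+10)]
        if len(q): print(a,len(q),np.round(np.nanpercentile(q,[10,50,90],axis=0)[:,1:],1).tolist())
E
```

```text
[ 531.1421749  -238.43910788  183.74639388] [-3.14133800e+00 -1.83456116e-03 -1.78715980e-01] 13.392623423057065 [-0.99463628  0.94533311 -0.3139775 ] 58.77624711671842
0.89 [315.9, 204.7, 40.9, 334.3]
-60 176 [[-4.2, -30.0], [1.6, -29.2], [7.8, -28.3]]
-50 588 [[-4.6, -30.2], [2.1, -29.4], [8.7, -28.1]]
-40 606 [[-4.5, -30.2], [2.1, -29.5], [8.1, -28.2]]
-30 610 [[-4.3, -30.2], [1.6, -29.5], [8.0, -28.6]]
-20 613 [[-3.8, -30.3], [1.6, -29.5], [7.4, -28.7]]
-10 615 [[-3.7, -30.4], [1.6, -29.6], [7.2, -28.8]]
0 642 [[-3.6, -30.3], [1.6, -29.6], [7.1, -28.8]]
10 788 [[-4.7, -30.3], [1.6, -29.4], [8.0, -28.3]]
20 851 [[-4.6, -30.3], [2.0, -29.5], [8.2, -28.4]]
30 903 [[-4.5, -30.3], [1.6, -29.4], [8.0, -28.3]]
40 1054 [[-4.4, -30.1], [1.6, -29.0], [7.7, -24.7]]
50 498 [[-2.8, -25.6], [1.7, -23.1], [5.8, -20.1]]
60 231 [[0.1, -21.7], [1.7, -20.3], [3.3, -18.5]]
70 254 [[0.0, -17.8], [1.7, -15.6], [3.3, -13.2]]
80 227 [[0.0, -13.4], [1.7, -11.5], [3.3, -9.4]]
90 150 [[0.4, -9.1], [1.7, -7.8], [3.4, -6.0]]
100 3 [[6.5, 181.7], [6.5, 182.2], [6.5, 182.6]]
110 1 [[5.5, 183.2], [5.5, 183.2], [5.5, 183.2]]
0.82 [606.4, 156.2, 67.3, 88.7]
-40 24 [[265.3, 170.3], [270.3, 172.1], [273.3, 174.4]]
-30 216 [[263.3, 170.9], [267.7, 172.0], [276.6, 178.6]]
-20 241 [[267.5, 170.9], [271.7, 172.3], [280.9, 178.9]]
-10 238 [[271.9, 171.0], [276.0, 172.3], [284.4, 179.3]]
0 243 [[276.6, 170.9], [280.3, 172.3], [289.1, 179.8]]
10 262 [[281.0, 170.8], [285.4, 172.2], [294.3, 179.7]]
20 268 [[285.7, 171.0], [290.0, 172.4], [298.8, 180.3]]
30 244 [[290.0, 171.1], [293.7, 172.7], [301.4, 179.5]]
40 58 [[294.9, 173.1], [300.2, 175.7], [305.3, 177.5]]
50 2 [[305.8, 175.6], [306.2, 176.5], [306.6, 177.4]]
```

View pics/w3.png

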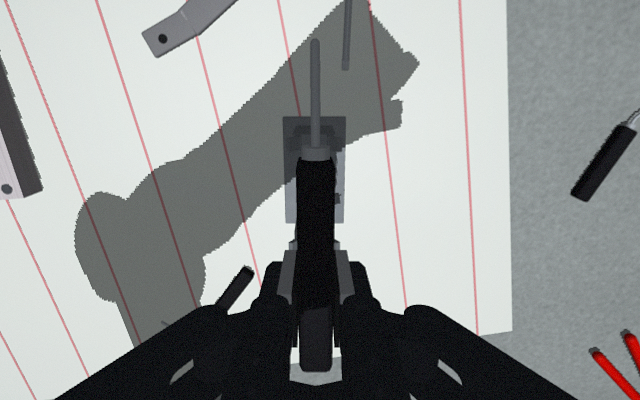

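```bash
python3 - <<'E'
from h import *
p=shot('scene');st=ctrl.read_state();T=pose(st);W=cloud(p);Ti=np.linalg.inv(T);L=W@Ti[:3,:3].T+Ti[:3,3]
tip=lambda b:[48+50*np.cos(b)-60*np.sin(b),0,-19.5+60*np.cos(b)+50*np.sin(b)]
el=lambda b:[48+50*np.cos(b),0,-19.5+50*np.sin(b)]
for b in (-.2,0,.1,.2):
    print(b,[np.round(proj(p,T[:3,:3]@np.array(f(b))+T[:3,3])[0],1).tolist() for f in (el,tip)])
m=(np.abs(L[...,1])<12)&(L[...,0]>60)&(L[...,0]<125)&(L[...,2]<80)&(L[...,2]>-40)
v,u=np.nonzero(m)
for a,b in sorted(zip(v,u)): print(a,b,np.round(L[a,b],0).tolist())
u0,v0=proj(p,T[:3,3])[0]; save(p,'s3.png',[int(u0)-50,int(v0)-40,int(u0)+50,int(v0)+60],6);print(u0,v0)
E
```

```text
-0.2 [[252.3, 172.4], [253.4, 194.1]]
0 [[252.6, 175.9], [255.7, 194.0]]
0.1 [[252.9, 177.4], [256.8, 193.5]]
0.2 [[253.3, 178.7], [258.0, 192.7]]
165 259 [62.0, -2.0, -21.0]
166 259 [62.0, -2.0, -18.0]
166 260 [62.0, -4.0, -18.0]
167 258 [67.0, -1.0, -19.0]
167 259 [65.0, -2.0, -17.0]
168 258 [68.0, -1.0, -17.0]
168 259 [67.0, -3.0, -16.0]
169 258 [72.0, -3.0, -17.0]
169 259 [70.0, -4.0, -16.0]
170 257 [71.0, 1.0, -13.0]
170 258 [73.0, -3.0, -15.0]
171 257 [77.0, -2.0, -16.0]
171 258 [76.0, -4.0, -15.0]
172 257 [78.0, -2.0, -13.0]
172 258 [75.0, -3.0, -11.0]
173 257 [80.0, -3.0, -13.0]
174 256 [82.0, -1.0, -11.0]
174 257 [80.0, -2.0, -9.0]
175 256 [84.0, -1.0, -9.0]
175 257 [81.0, -3.0, -7.0]
176 256 [87.0, -3.0, -10.0]
177 255 [90.0, -1.0, -8.0]
177 256 [90.0, -4.0, -10.0]
178 255 [91.0, -1.0, -6.0]
178 256 [90.0, -3.0, -6.0]
179 255 [95.0, -3.0, -7.0]
179 256 [91.0, -3.0, -3.0]
180 254 [94.0, 0.0, -3.0]
180 255 [96.0, -3.0, -6.0]
181 254 [97.0, -1.0, -2.0]
181 255 [95.0, -2.0, -1.0]
182 255 [98.0, -3.0, -1.0]
183 255 [97.0, -3.0, 4.0]
183 256 [94.0, -3.0, 7.0]
184 255 [99.0, -3.0, 4.0]
184 256 [98.0, -5.0, 6.0]
185 255 [95.0, -1.0, 12.0]
185 256 [96.0, -4.0, 11.0]
186 255 [96.0, -1.0, 15.0]
186 256 [98.0, -4.0, 12.0]
187 256 [96.0, -3.0, 18.0]
188 256 [98.0, -4.0, 19.0]
189 256 [97.0, -3.0, 23.0]
189 257 [97.0, -5.0, 22.0]
190 256 [98.0, -3.0, 26.0]
190 257 [94.0, -3.0, 29.0]
191 256 [96.0, -1.0, 32.0]
191 257 [97.0, -4.0, 30.0]
192 256 [96.0, -1.0, 35.0]
192 257 [100.0, -5.0, 30.0]
193 257 [96.0, -3.0, 38.0]
194 257 [97.0, -3.0, 41.0]
268.26512716587223 154.30069305142484
```

View pics/s3.png

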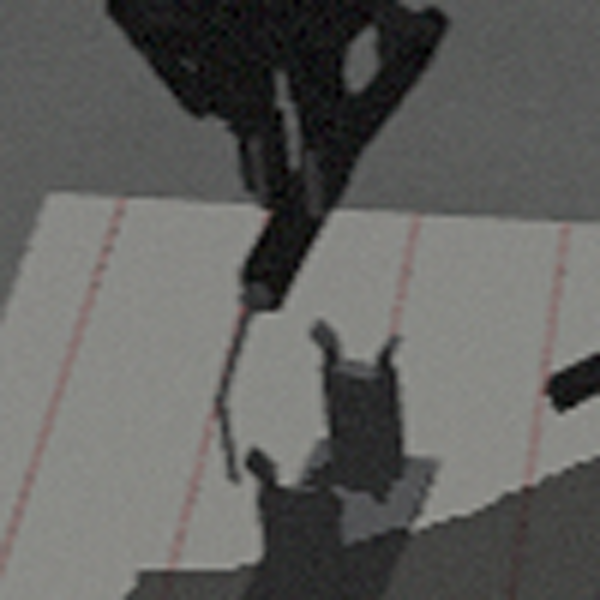

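```bash
cat >> h.py <<'E'
a=np.radians(-5.6);ex=np.array([np.cos(a),np.sin(a)]);ey=np.array([-ex[1],ex[0]]);C=np.array([663,101.5])
def pl(x,y,z): return np.r_[C+x*ex+y*ey,z]
E
python3 - <<'E'
from h import *
go(pl(-133,-40,150),[np.pi,0,a]);go(pl(-133,-40,100),[np.pi,0,a]);print(ctrl.read_state()['qpos'])
E
```

```text
t [-0.1965 -1.0227  0.1075] w [-0.0006  0.001  -0.0516] rows>= 7.0
t [-0.1963 -1.0225  0.2742] w [-0.0006  0.001  -0.0516] rows>= 7.0
[-0.13156935  0.70635113  0.85548041  1.75632841 -0.63145731  0.97975069
 -0.77400306]
```

Emit:
{"method": "jog_arm", "body": {
  "plan": [
    {"tx": -0.03, "ty": -0.16, "tz": 0, "wx": 0, "wy": 0, "wz": -0.01, "claw": 1},
    {"tx": -0.06, "ty": -0.32, "tz": 0, "wx": 0, "wy": 0, "wz": -0.02, "claw": 1},
    {"tx": -0.09, "ty": -0.48, "tz": 0, "wx": 0, "wy": 0, "wz": -0.03, "claw": 1},
    {"tx": -0.12, "ty": -0.64, "tz": 0.02, "wx": 0, "wy": 0, "wz": -0.04, "claw": 1},
    {"tx": -0.15, "ty": -0.78, "tz": 0.05, "wx": 0, "wy": 0, "wz": -0.05, "claw": 1},
    {"tx": -0.18, "ty": -0.9, "tz": 0.1, "wx": 0, "wy": 0, "wz": -0.051, "claw": 1},
    {"tx": -0.195, "ty": -0.98, "tz": 0.18, "wx": 0, "wy": 0, "wz": -0.051, "claw": 1},
    {"tx": -0.195, "ty": -1.0, "tz": 0.25, "wx": 0, "wy": 0, "wz": -0.051, "claw": 1},
    {"tx": -0.195, "ty": -1.0, "tz": 0.27, "wx": 0, "wy": 0, "wz": -0.051, "claw": 1},
    {"tx": -0.195, "ty": -1.0, "tz": 0.27, "wx": 0, "wy": 0, "wz": -0.051, "claw": 1},
    {"tx": -0.195, "ty": -1.0, "tz": 0.27, "wx": 0, "wy": 0, "wz": -0.051, "claw": 1}
  ]
}}

```text
clock: 9.0
eef_pos: [527.0, 65.5, 102.0]
tool_rot: [3.141, -0.001, -0.101]
force: [-0.3, -0.7, 0.1]
width: 13.2
gripper_force: 58.9
```

```bash
python3 - <<'E'
from h import *
p=shot('wrist');p=shot('wrist');save(p,'w4.png',[160,0,480,300],2.4)
W=cloud(p);st=ctrl.read_state();Ti=np.linalg.inv(pose(st));L=W@Ti[:3,:3].T+Ti[:3,3]
print(st['eef_pos'],st['tool_rot'],st['force'])
m=(W[...,2]>23)&(W[...,2]<31)&(L[...,0]>25)&(abs(L[...,1])<160)
q=W[m][:,:2];print(cv2.minAreaRect(q.astype(np.float32)),np.median(W[m][:,2]))
for r in ctrl.trace(p,'nut')[:3]: print(r['score'],r['extent'],np.round(np.nanmedian(L[r['pixels']],0),1),np.round(np.nanmedian(W[r['pixels']],0),1))
r=ctrl.trace(p,'pick')[0];Q=L[r['pixels']];Q=Q[(Q[:,0]>60)];print(r['extent'],np.round(np.nanpercentile(Q,[1,50,99],axis=0),1).tolist())
# cross-profiles of depth in tool frame along y, at slot, for x 60..130
for x in (50,70,115,125,135):
    s=(abs(L[...,0]-x)<2)&(abs(L[...,1])<22)
    y=L[s];low=y[(st['eef_pos'][2]-y[:,2])<22];print(x,s.sum(),len(low),np.round(np.percentile(low[:,1],[2,50,98]),1) if len(low) else '', np.round(np.median(low[:,2]),1) if len(low) else '')
go(pl(-133,-40,100),[np.pi,0,a])
E
```

```text
[527.41300209  65.76967763 102.45076194] [ 3.14154908e+00 -1.65287791e-03 -1.00898439e-01] [ 0.2562578  -0.32595344 -0.93846494]
((610.631103515625, 106.88563537597656), (150.5641632080078, 94.42337036132812), 84.20403289794922) 26.90505051339295
0.9 [298.9, 84.2, 13.1, 31.5] [ 75.  -10.5  88.7] [603.3  68.4  13.9]
[316.1, 205.2, 38.7, 333.3] [[60.3, -0.7, -19.7], [77.1, 1.0, -12.2], [94.8, 3.0, -3.9]]
50 630 90 [-14.1  -9.7  -4.7] 93.5
70 445 92 [-14.1  -9.2  -4.5] 88.7
115 512 102 [-14.2  -9.5  -4.9] 93.7
125 371 112 [-14.5  -9.6  -4.8] 93.5
135 0 0  
t [-0.0046 -0.0275  0.0078] w [-0.0002 -0.0009 -0.0015] rows>= 1.0
```

View pics/w4.png

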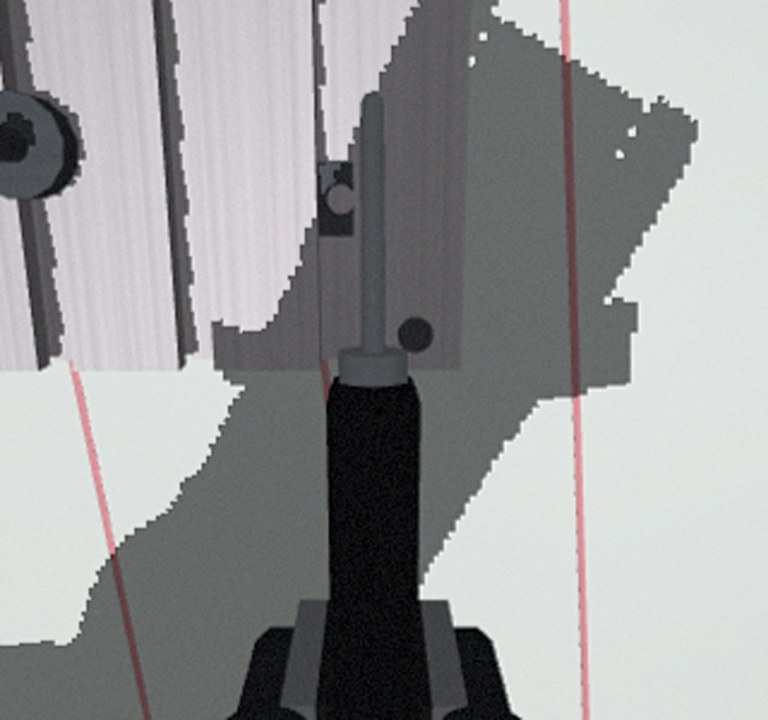

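Emit:
{"method": "jog_arm", "body": {
  "plan": [
    {"tx": 0, "ty": -0.015, "tz": 0.02, "wx": 0, "wy": -0.001, "wz": 0, "claw": 1},
    {"tx": 0, "ty": -0.03, "tz": 0.05, "wx": 0, "wy": -0.001, "wz": 0, "claw": 1},
    {"tx": 0, "ty": -0.03, "tz": 0.08, "wx": 0, "wy": -0.001, "wz": 0, "claw": 1},
    {"tx": 0, "ty": -0.03, "tz": 0.083, "wx": 0, "wy": -0.001, "wz": 0, "claw": 1},
    {"tx": 0, "ty": -0.03, "tz": 0.083, "wx": 0, "wy": -0.001, "wz": 0, "claw": 1},
    {"tx": 0, "ty": -0.03, "tz": 0.083, "wx": 0, "wy": -0.001, "wz": 0, "claw": 1}
  ]
}}

```text
clock: 9.8
eef_pos: [527.7, 75.7, 76.6]
tool_rot: [3.141, 0.001, -0.099]
force: [-0.2, 0.4, -0.6]
width: 13.0
gripper_force: 58.9
```

```bash
python3 - <<'E'
from h import *
p=shot('wrist');p=shot('wrist')
W=cloud(p);st=ctrl.read_state();Ti=np.linalg.inv(pose(st));L=W@Ti[:3,:3].T+Ti[:3,3]
print(st['eef_pos'],st['tool_rot'],st['force'])
r=ctrl.trace(p,'pick')[0]['pixels']
for x in (65,75,85,92):
    q=L[r&(abs(L[...,0]-x)<3)];print('wire',x,np.round(np.nanpercentile(q,[2,50,98],axis=0)[:,1],1),np.round(np.nanmedian(q[:,2]),1))
for x in (40,45,105,115,125,130):
    s=(abs(L[...,0]-x)<2)&(abs(L[...,1])<22)&~r
    y=L[s];low=y[(st['eef_pos'][2]-y[:,2])<22];print(x,s.sum(),len(low),np.round(np.percentile(low[:,1],[2,50,98]),1) if len(low) else '', np.round(np.median(low[:,2]),1) if len(low) else '')
p2=shot('scene');T=pose(ctrl.read_state());W2=cloud(p2);L2=(W2-T[:3,3])@T[:3,:3]
m=(np.abs(L2[...,1]+2)<8)&(L2[...,0]>85)&(L2[...,0]<110)&(L2[...,2]<47)&(L2[...,2]>-5);v,u=np.nonzero(m)
print([(int(c),int(d),np.round(L2[c,d]).tolist()) for c,d in zip(v,u)][-14:])
save(p2,'s5.png',[340,180,460,270],6)
E
```

```text
[527.80105753  75.81641771  76.83256646] [-3.14158576e+00  1.09703758e-03 -9.92102771e-02] [ 0.14023856  0.20782894 -1.02328757]
  return np.nanmean(a, axis, out=out, keepdims=keepdims)
Traceback (most recent call last):
IndexError: too many indices for array: array is 1-dimensional, but 2 were indexed
```

```bash
python3 - <<'E'
from h import *
p=shot('wrist')
W=cloud(p);st=ctrl.read_state();Ti=np.linalg.inv(pose(st));L=W@Ti[:3,:3].T+Ti[:3,3]
r=(L[...,2]<15)&(abs(L[...,1])<15)
P=lambda q:np.round(np.percentile(q,[2,50,98]),1) if len(q) else ''
for x in (65,75,85,92):
    q=L[r&(abs(L[...,0]-x)<3)];print('wire',x,P(q[:,1]),P(q[:,2]))
for x in (40,45,50,105,115,125,130):
    s=(abs(L[...,0]-x)<2)&(abs(L[...,1])<22)&~r
    y=L[s];low=y[(st['eef_pos'][2]-y[:,2])<22];print(x,s.sum(),P(low[:,1]),P(low[:,2]))
p2=shot('scene');T=pose(ctrl.read_state());W2=cloud(p2);L2=(W2-T[:3,3])@T[:3,:3]
m=(np.abs(L2[...,1]+2)<8)&(L2[...,0]>85)&(L2[...,0]<110)&(L2[...,2]<47)&(L2[...,2]>-5);v,u=np.nonzero(m)
print([(int(c),int(d),np.round(L2[c,d]).tolist()) for c,d in zip(v,u)][-10:])
rs=lambda i:cv2.resize(i[...,::-1],(400,500),interpolation=cv2.INTER_CUBIC)
cv2.imwrite('pics/c5.png',np.hstack([rs(p['img'][0:200,240:400]),rs(p2['img'][170:250,358:422])]))
E
```

```text
wire 65 [-0.8  0.8  2.9] [-20.  -17.9 -15.8]
wire 75 [-0.8  0.8  2.5] [-15.3 -13.5 -11.3]
wire 85 [-0.8  0.8  2.5] [-11.   -9.   -6.6]
wire 92 [-0.8  0.8  2.5] [-7.7 -5.9 -3.9]
40 305 [-3.8  4.1  6. ] [66.6 68.  69.2]
45 399 [-3.8 -2.4  6. ] [66.9 68.  69.4]
50 441 [-3.7  1.1  6. ] [66.8 68.  69.6]
105 626 [-3.9  0.8  6.2] [66.7 67.8 69.1]
115 653 [-3.9  1.1  6.1] [66.3 67.6 69.5]
125 39 [-3.8  1.4  6.1] [66.  67.7 69.1]
130 0  
[(225, 390, [97.0, -4.0, 20.0]), (226, 389, [96.0, -2.0, 25.0]), (227, 389, [97.0, -2.0, 27.0]), (228, 388, [97.0, -0.0, 32.0]), (228, 389, [96.0, -3.0, 32.0]), (229, 388, [98.0, -1.0, 35.0]), (229, 389, [96.0, -3.0, 36.0]), (230, 388, [94.0, -2.0, 44.0]), (230, 389, [99.0, -4.0, 37.0]), (231, 385, [96.0, 5.0, 47.0])]
```

View pics/c5.png

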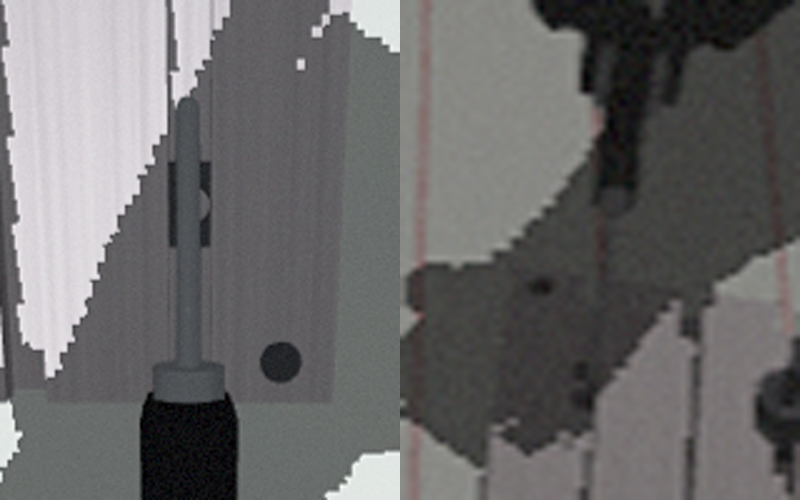

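Emit:
{"method": "jog_arm", "body": {
  "plan": [
    {"tx": 0, "ty": 0, "tz": 0.02, "wx": 0, "wy": 0, "wz": 0, "claw": 1},
    {"tx": 0, "ty": 0, "tz": 0.04, "wx": 0, "wy": 0, "wz": 0, "claw": 1},
    {"tx": 0, "ty": 0, "tz": 0.055, "wx": 0, "wy": 0, "wz": 0, "claw": 1},
    {"tx": 0, "ty": 0, "tz": 0.066, "wx": 0, "wy": 0, "wz": 0, "claw": 1},
    {"tx": 0, "ty": 0, "tz": 0.066, "wx": 0, "wy": 0, "wz": 0, "claw": 1},
    {"tx": 0, "ty": 0, "tz": 0.066, "wx": 0, "wy": 0, "wz": 0, "claw": 1}
  ]
}}

```text
clock: 10.65
eef_pos: [527.5, 75.9, 56.7]
tool_rot: [3.141, 0.002, -0.099]
force: [0.2, 1.2, -0.7]
width: 13.3
gripper_force: 58.9
```

Emit:
{"method": "jog_arm", "body": {
  "plan": [
    {"tx": 0, "ty": 0, "tz": 0.004, "wx": 0, "wy": 0, "wz": 0, "claw": 1},
    {"tx": 0, "ty": 0, "tz": 0.006, "wx": 0, "wy": 0, "wz": 0, "claw": 1},
    {"tx": 0, "ty": 0, "tz": 0.006, "wx": 0, "wy": 0, "wz": 0, "claw": 1}
  ]
}}

```text
clock: 10.95
eef_pos: [527.6, 76.0, 55.0]
tool_rot: [-3.142, 0.002, -0.099]
force: [0.3, 0.4, -1.2]
width: 13.2
gripper_force: 58.9
```

Emit:
{"method": "jog_arm", "body": {
  "plan": [
    {"tx": 0, "ty": 0, "tz": 0.003, "wx": 0, "wy": 0, "wz": 0, "claw": 1},
    {"tx": 0, "ty": 0, "tz": 0.004, "wx": 0, "wy": 0, "wz": 0, "claw": 1},
    {"tx": 0, "ty": 0, "tz": 0.004, "wx": 0, "wy": 0, "wz": 0, "claw": 1}
  ]
}}

```text
clock: 11.25
eef_pos: [527.5, 76.0, 53.8]
tool_rot: [-3.142, 0.002, -0.099]
force: [0.2, 0.0, 0.1]
width: 13.1
gripper_force: 58.9
```

Emit:
{"method": "jog_arm", "body": {
  "plan": [
    {"tx": 0, "ty": 0, "tz": 0.003, "wx": 0, "wy": 0, "wz": 0, "claw": 1},
    {"tx": 0, "ty": 0, "tz": 0.004, "wx": 0, "wy": 0, "wz": 0, "claw": 1},
    {"tx": 0, "ty": 0, "tz": 0.004, "wx": 0, "wy": 0, "wz": 0, "claw": 1}
  ]
}}

```text
clock: 11.55
eef_pos: [527.5, 76.0, 52.5]
tool_rot: [-3.142, 0.002, -0.099]
force: [0.2, -0.8, -1.9]
width: 13.2
gripper_force: 58.9
```

Emit:
{"method": "jog_arm", "body": {
  "plan": [
    {"tx": 0, "ty": 0, "tz": 0.003, "wx": 0, "wy": 0, "wz": 0, "claw": 1},
    {"tx": 0, "ty": 0, "tz": 0.003, "wx": 0, "wy": 0, "wz": 0, "claw": 1},
    {"tx": 0, "ty": 0, "tz": 0.003, "wx": 0, "wy": 0, "wz": 0, "claw": 1}
  ]
}}

```text
clock: 11.85
eef_pos: [527.6, 76.0, 51.7]
tool_rot: [-3.142, 0.002, -0.099]
force: [-0.5, -0.5, -1.4]
width: 13.3
gripper_force: 58.9
```

Emit:
{"method": "jog_arm", "body": {
  "plan": [
    {"tx": 0, "ty": 0, "tz": 0.003, "wx": 0, "wy": 0, "wz": 0, "claw": 1},
    {"tx": 0, "ty": 0, "tz": 0.003, "wx": 0, "wy": 0, "wz": 0, "claw": 1},
    {"tx": 0, "ty": 0, "tz": 0.003, "wx": 0, "wy": 0, "wz": 0, "claw": 1}
  ]
}}

```text
clock: 12.15
eef_pos: [527.6, 76.0, 50.8]
tool_rot: [-3.142, 0.001, -0.099]
force: [-0.5, 0.3, -0.4]
width: 13.2
gripper_force: 58.9
```

Emit:
{"method": "jog_arm", "body": {
  "plan": [
    {"tx": 0, "ty": 0, "tz": 0.003, "wx": 0, "wy": 0, "wz": 0, "claw": 1},
    {"tx": 0, "ty": 0, "tz": 0.003, "wx": 0, "wy": 0, "wz": 0, "claw": 1},
    {"tx": 0, "ty": 0, "tz": 0.003, "wx": 0, "wy": 0, "wz": 0, "claw": 1}
  ]
}}

```text
clock: 12.45
eef_pos: [527.5, 76.0, 49.9]
tool_rot: [-3.142, 0.002, -0.099]
force: [-1.4, 0.2, 1.1]
width: 13.4
gripper_force: 59.0
```

Emit:
{"method": "jog_arm", "body": {
  "plan": [
    {"tx": 0, "ty": 0, "tz": 0.003, "wx": 0, "wy": 0, "wz": 0, "claw": 1},
    {"tx": 0, "ty": 0, "tz": 0.003, "wx": 0, "wy": 0, "wz": 0, "claw": 1},
    {"tx": 0, "ty": 0, "tz": 0.003, "wx": 0, "wy": 0, "wz": 0, "claw": 1}
  ]
}}

```text
clock: 12.75
eef_pos: [527.6, 76.0, 49.0]
tool_rot: [-3.142, 0.002, -0.099]
force: [-1.6, 0.3, 0.9]
width: 13.1
gripper_force: 59.1
```

```bash
python3 - <<'E'
from h import *
for k in range(5):
    s=ctrl.read_state();print(np.round(s['eef_pos'],2),np.round(s['force'],2),np.round(s['torque'],3),np.round(s['tool_rot'],4));ctrl.get_image('wrist')
E
```

```text
[527.55  76.01  49.02] [-1.59  0.3   0.93] [0.044 0.034 0.018] [-3.1415e+00  1.6000e-03 -9.8900e-02]
[527.56  76.02  49.02] [-0.87 -0.13  0.74] [ 0.034  0.02  -0.06 ] [-3.1415e+00  1.6000e-03 -9.8900e-02]
[527.54  76.    49.02] [-1.22  1.09  1.94] [-0.009  0.056 -0.023] [-3.1415e+00  1.6000e-03 -9.8900e-02]
[527.56  75.99  49.01] [0.23 0.15 0.04] [-0.012  0.001 -0.008] [-3.1416e+00  1.5000e-03 -9.9000e-02]
[527.58  76.    49.01] [-1.15  0.69  2.18] [ 0.057  0.028 -0.022] [-3.1416e+00  1.5000e-03 -9.8900e-02]
```

Emit:
{"method": "jog_arm", "body": {
  "plan": [
    {"tx": 0, "ty": 0, "tz": -0.004, "wx": 0, "wy": 0, "wz": 0, "claw": 1},
    {"tx": -0.01, "ty": 0, "tz": -0.004, "wx": 0, "wy": 0, "wz": 0, "claw": 1},
    {"tx": -0.02, "ty": 0, "tz": -0.004, "wx": 0, "wy": 0, "wz": 0, "claw": 1},
    {"tx": -0.03, "ty": 0, "tz": -0.004, "wx": 0, "wy": 0, "wz": 0, "claw": 1},
    {"tx": -0.04, "ty": 0, "tz": -0.004, "wx": 0, "wy": 0, "wz": 0, "claw": 1},
    {"tx": -0.05, "ty": 0, "tz": -0.004, "wx": 0, "wy": 0, "wz": 0, "claw": 1},
    {"tx": -0.06, "ty": 0, "tz": -0.004, "wx": 0, "wy": 0, "wz": 0, "claw": 1},
    {"tx": -0.07, "ty": 0, "tz": -0.004, "wx": 0, "wy": 0, "wz": 0, "claw": 1}
  ]
}}

```text
clock: 13.8
eef_pos: [507.0, 78.0, 50.4]
tool_rot: [3.142, 0.0, -0.099]
force: [3.8, 0.0, -0.5]
width: 13.1
gripper_force: 58.8
```

```bash
python3 - <<'E'
from h import *
p=shot('wrist');st=ctrl.read_state();T=pose(st);L=(cloud(p)-T[:3,3])@T[:3,:3]
print(np.round(st['eef_pos'],2),np.round(st['force'],2),np.round(st['torque'],3),np.round(st['tool_rot'],4))
r=(L[...,2]<15)&(abs(L[...,1])<15)
for x in (65,85,92): q=L[r&(abs(L[...,0]-x)<3)];print(np.round(np.median(q[:,1:],0),1))
for q in ctrl.trace(p,'nut')[:2]: print(q['score'],q['extent'],np.round(np.nanpercentile(L[q['pixels']],[5,50,95],axis=0),1).tolist())
E
```

```text
[505.94  78.12  50.29] [ 2.37 -0.58  0.87] [-0.161 -0.858  0.018] [-3.1415e+00  2.0000e-03 -9.9000e-02]
[  1.2 -21.6]
[  0.8 -13.9]
[  0.4 -11. ]
0.57 [314.9, 70.3, 20.9, 41.5] [[76.9, -3.5, 32.4], [86.0, 3.5, 34.8], [94.6, 6.1, 36.8]]
```

Emit:
{"method": "jog_arm", "body": {
  "plan": [
    {"tx": 0.008, "ty": 0, "tz": 0, "wx": 0, "wy": 0, "wz": 0, "claw": 1},
    {"tx": 0.012, "ty": 0, "tz": 0, "wx": 0, "wy": 0, "wz": 0, "claw": 1},
    {"tx": 0.012, "ty": 0, "tz": 0.005, "wx": 0, "wy": 0, "wz": 0, "claw": 1},
    {"tx": 0.012, "ty": 0, "tz": 0.008, "wx": 0, "wy": 0, "wz": 0, "claw": 1},
    {"tx": 0.012, "ty": 0, "tz": 0.008, "wx": 0, "wy": 0, "wz": 0, "claw": 1}
  ]
}}

```text
clock: 14.4
eef_pos: [509.4, 77.8, 47.6]
tool_rot: [-3.141, 0.003, -0.099]
force: [-2.0, 0.2, 1.8]
width: 13.3
gripper_force: 59.2
```

```bash
cat > look.py <<'E'
from h import *
F=[]
for k in range(3):
    p=shot('wrist');st=ctrl.read_state();F.append(np.r_[st['force'],st['torque']])
T=pose(st);L=(cloud(p)-T[:3,3])@T[:3,:3]
print(np.round(st['eef_pos'],2),np.round(np.mean(F,0),2),np.round(st['tool_rot'],4),st['clock'])
r=(L[...,2]<15)&(abs(L[...,1])<15)
for x in (0,30,65,75,85,92): q=L[r&(abs(L[...,0]-x)<3)];print(x,np.round(np.median(q[:,1:],0),1),end=' ')
print()
for q in ctrl.trace(p,'nut')[:2]: print(q['score'],q['extent'],np.round(np.nanpercentile(L[q['pixels']],[5,50,95],axis=0),1).tolist())
E
python3 look.py
```

```text
[510.    77.74  47.8 ] [-1.59  0.2   3.01  0.05  0.16 -0.02] [-3.1415e+00  2.0000e-03 -9.9000e-02] 14.55
0 [  0.7 -39.6] 30 [  0.7 -28.8] 65 [  1.1 -20.3] 75 [  0.7 -16.3] 85 [  0.5 -12.3] 92 [ 0.7 -9.3] 
0.7 [316.0, 81.2, 17.8, 40.0] [[70.2, -3.5, 31.4], [77.6, 3.4, 32.8], [88.3, 6.0, 34.0]]
```

Emit:
{"method": "jog_arm", "body": {
  "plan": [
    {"tx": -0.01, "ty": 0, "tz": -0.001, "wx": 0, "wy": 0, "wz": 0, "claw": 1},
    {"tx": -0.02, "ty": 0, "tz": -0.001, "wx": 0, "wy": 0, "wz": 0, "claw": 1},
    {"tx": -0.03, "ty": 0, "tz": -0.001, "wx": 0, "wy": 0, "wz": 0, "claw": 1},
    {"tx": -0.04, "ty": 0, "tz": -0.001, "wx": 0, "wy": 0, "wz": 0, "claw": 1},
    {"tx": -0.05, "ty": 0, "tz": -0.001, "wx": 0, "wy": 0, "wz": 0, "claw": 1},
    {"tx": -0.06, "ty": 0, "tz": -0.001, "wx": 0, "wy": 0, "wz": 0, "claw": 1},
    {"tx": -0.07, "ty": 0, "tz": -0.001, "wx": 0, "wy": 0, "wz": 0, "claw": 1},
    {"tx": -0.08, "ty": 0, "tz": -0.001, "wx": 0, "wy": 0, "wz": 0, "claw": 1}
  ]
}}

```text
clock: 15.4
eef_pos: [486.3, 80.1, 48.2]
tool_rot: [3.142, 0.001, -0.099]
force: [4.2, -0.3, 0.6]
width: 13.4
gripper_force: 58.8
```

```bash
python3 look.py
```

```text
[485.12  80.28  48.03] [ 1.7  -0.9  -0.02 -0.13 -0.63  0.  ] [-3.1412  0.0037 -0.0989] 15.55
0 [  1.2 -39.7] 30 [  1.2 -29. ] 65 [  1.2 -20.7] 75 [  1.2 -16.7] 85 [  1.  -12.5] 92 [ 0.8 -9.6] 
0.65 [318.0, 72.3, 28.3, 41.5] [[74.4, -3.5, 31.4], [82.5, -1.8, 32.7], [92.7, 6.1, 34.1]]
```

Emit:
{"method": "jog_arm", "body": {
  "plan": [
    {"tx": -0.01, "ty": 0, "tz": 0, "wx": 0, "wy": 0, "wz": 0, "claw": 1},
    {"tx": -0.02, "ty": 0, "tz": 0, "wx": 0, "wy": 0, "wz": 0, "claw": 1},
    {"tx": -0.03, "ty": 0, "tz": 0, "wx": 0, "wy": 0, "wz": 0, "claw": 1},
    {"tx": -0.04, "ty": 0, "tz": 0, "wx": 0, "wy": 0, "wz": 0, "claw": 1},
    {"tx": -0.05, "ty": 0, "tz": 0, "wx": 0, "wy": 0, "wz": 0, "claw": 1},
    {"tx": -0.06, "ty": 0, "tz": 0, "wx": 0, "wy": 0, "wz": 0, "claw": 1},
    {"tx": -0.07, "ty": 0, "tz": 0, "wx": 0, "wy": 0, "wz": 0, "claw": 1},
    {"tx": -0.08, "ty": 0, "tz": 0, "wx": 0, "wy": 0, "wz": 0, "claw": 1},
    {"tx": -0.09, "ty": 0, "tz": 0, "wx": 0, "wy": 0, "wz": 0, "claw": 1},
    {"tx": -0.1, "ty": 0, "tz": 0, "wx": 0, "wy": 0, "wz": 0, "claw": 1},
    {"tx": -0.11, "ty": 0, "tz": 0, "wx": 0, "wy": 0, "wz": 0, "claw": 1},
    {"tx": -0.11, "ty": 0, "tz": 0, "wx": 0, "wy": 0, "wz": 0, "claw": 1}
  ]
}}

```text
clock: 16.8
eef_pos: [452.8, 83.5, 48.2]
tool_rot: [-3.141, 0.002, -0.099]
force: [0.1, 0.6, -0.7]
width: 13.0
gripper_force: 58.9
```

```bash
cat >> look.py <<'E'
W=cloud(p)
for q in ctrl.trace(p,'nut')[:2]: print('world',np.round(np.nanpercentile(W[q['pixels']],[5,50,95],axis=0),1).tolist(), 'plate x', np.round((np.nanmedian(W[q['pixels']],0)[:2]-C)@np.c_[ex,ey],1))
save(p,'look.png',[200,0,460,220],3)
E
python3 look.py; cp pics/look.png pics/l1.png
```

```text
[453.61  83.33  48.23] [-0.23  0.16 -0.52 -0.02 -0.   -0.03] [-3.1416e+00  1.5000e-03 -9.9000e-02] 16.95
0 [  1.1 -39.3] 30 [  0.7 -27.6] 65 [  1.1 -17.9] 75 [  0.7 -13.5] 85 [ 0.7 -9. ] 92 [ 0.7 -5.8] 
0.95 [324.5, 75.2, 38.2, 39.7] [[72.9, -2.6, 40.1], [80.8, 8.8, 41.2], [91.0, 14.4, 42.7]]
0.41 [6.8, 177.2, 13.6, 41.0] [[16.6, -185.9, 35.6], [25.8, -182.7, 40.0], [34.9, -181.3, 44.3]]
world [[525.2, 61.4, 5.4], [532.8, 66.5, 6.9], [543.5, 77.8, 8.0]] plate x [-126.2  -47.5]
world [[488.4, 261.0, 3.9], [497.3, 262.5, 8.2], [506.5, 266.6, 12.6]] plate x [-180.7  144. ]
```

View pics/l1.png

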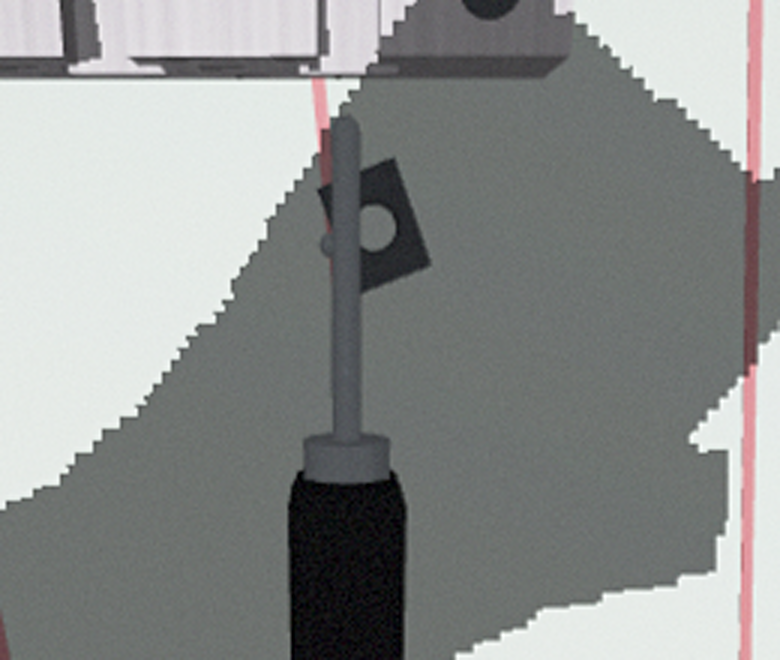

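Emit:
{"method": "jog_arm", "body": {
  "plan": [
    {"tx": 0, "ty": 0, "tz": -0.04, "wx": 0, "wy": 0, "wz": 0, "claw": 1},
    {"tx": 0, "ty": 0, "tz": -0.14, "wx": 0, "wy": 0, "wz": 0, "claw": 1},
    {"tx": 0, "ty": 0, "tz": -0.28, "wx": 0, "wy": 0, "wz": 0, "claw": 1},
    {"tx": 0, "ty": 0, "tz": -0.41, "wx": 0, "wy": 0, "wz": 0, "claw": 1},
    {"tx": 0, "ty": 0.1, "tz": -0.46, "wx": 0, "wy": 0, "wz": 0, "claw": 1},
    {"tx": 0.06, "ty": 0.25, "tz": -0.46, "wx": 0, "wy": 0, "wz": 0, "claw": 1},
    {"tx": 0.12, "ty": 0.4, "tz": -0.46, "wx": 0, "wy": 0, "wz": 0.01, "claw": 1},
    {"tx": 0.18, "ty": 0.54, "tz": -0.46, "wx": 0, "wy": 0, "wz": 0.02, "claw": 1},
    {"tx": 0.22, "ty": 0.67, "tz": -0.46, "wx": 0, "wy": 0, "wz": 0.03, "claw": 1},
    {"tx": 0.26, "ty": 0.78, "tz": -0.46, "wx": 0, "wy": 0, "wz": 0.04, "claw": 1},
    {"tx": 0.29, "ty": 0.86, "tz": -0.46, "wx": 0, "wy": 0, "wz": 0.05, "claw": 1},
    {"tx": 0.3, "ty": 0.9, "tz": -0.46, "wx": 0, "wy": 0, "wz": 0.05, "claw": 1}
  ]
}}

```text
clock: 18.25
eef_pos: [516.6, -197.3, 186.2]
tool_rot: [3.14, 0.001, -0.181]
force: [0.3, 0.0, -0.7]
width: 13.4
gripper_force: 58.9
```

```bash
python3 - <<'E'
from h import *
s=ctrl.read_state();print(s['eef_pos'],s['clock'],s['force'],np.round(s['qpos'],2))
go([529.5,-238.9,150],[np.pi,0,-.179])
E
```

```text
[ 516.61757846 -197.29734782  186.17395872] 18.25 [ 0.27769606  0.02939105 -0.67784974] [-0.22  0.67  0.88  1.83 -0.62  0.95 -0.82]
t [0.0673 0.1285 0.1208] w [ 0.0012  0.0006 -0.001 ] rows>= 2.0
```

Emit:
{"method": "jog_arm", "body": {
  "plan": [
    {"tx": 0.04, "ty": 0.07, "tz": 0.05, "wx": 0, "wy": 0, "wz": 0, "claw": 1},
    {"tx": 0.067, "ty": 0.128, "tz": 0.12, "wx": 0.001, "wy": 0, "wz": -0.001, "claw": 1},
    {"tx": 0.067, "ty": 0.128, "tz": 0.12, "wx": 0.001, "wy": 0, "wz": -0.001, "claw": 1},
    {"tx": 0.067, "ty": 0.128, "tz": 0.12, "wx": 0.001, "wy": 0, "wz": -0.001, "claw": 1},
    {"tx": 0.067, "ty": 0.128, "tz": 0.12, "wx": 0.001, "wy": 0, "wz": -0.001, "claw": 1}
  ]
}}

```text
clock: 18.75
eef_pos: [529.8, -234.2, 150.5]
tool_rot: [-3.139, 0.001, -0.174]
force: [-0.9, -0.2, -1.1]
width: 13.1
gripper_force: 58.9
```

```bash
python3 - <<'E'
from h import *
s=ctrl.read_state();print(s['eef_pos'],s['tool_rot'],s['force'])
go([529.5,-238.9,67],[np.pi,0,-.179])
E
```

```text
[ 529.76821455 -234.15817227  150.48152917] [-3.13912316e+00  1.48437203e-03 -1.74467067e-01] [-0.89106848 -0.19234045 -1.13326014]
t [0.0023 0.0164 0.2782] w [-0.0016  0.0009  0.0029] rows>= 2.0
```

Emit:
{"method": "jog_arm", "body": {
  "plan": [
    {"tx": 0.001, "ty": 0.015, "tz": 0.08, "wx": -0.001, "wy": 0, "wz": 0.001, "claw": 1},
    {"tx": 0.001, "ty": 0.015, "tz": 0.14, "wx": -0.001, "wy": 0, "wz": 0.001, "claw": 1},
    {"tx": 0.001, "ty": 0.015, "tz": 0.15, "wx": -0.001, "wy": 0, "wz": 0.001, "claw": 1},
    {"tx": 0.001, "ty": 0.015, "tz": 0.15, "wx": -0.001, "wy": 0, "wz": 0.001, "claw": 1},
    {"tx": 0.001, "ty": 0.015, "tz": 0.15, "wx": -0.001, "wy": 0, "wz": 0.001, "claw": 1},
    {"tx": 0.001, "ty": 0.015, "tz": 0.15, "wx": -0.001, "wy": 0, "wz": 0.001, "claw": 1}
  ]
}}

```text
clock: 19.35
eef_pos: [529.7, -240.1, 106.2]
tool_rot: [3.141, -0.0, -0.177]
force: [0.4, -0.8, -1.2]
width: 13.5
gripper_force: 58.9
```

```bash
python3 - <<'E'
from h import *
s=ctrl.read_state();print(s['eef_pos'],s['tool_rot'],s['force'])
go([529.5,-238.9,64.5],[np.pi,0,-.179])
E
```

```text
[ 529.73027186 -240.13240816  106.18215453] [ 3.14112391e+00 -2.95256996e-04 -1.77007671e-01] [ 0.39346543 -0.82089854 -1.24300604]
t [-0.0015 -0.004   0.1389] w [ 0.0003 -0.0002  0.0013] rows>= 1.0
```

Emit:
{"method": "jog_arm", "body": {
  "plan": [
    {"tx": -0.001, "ty": -0.004, "tz": 0.04, "wx": 0, "wy": 0, "wz": 0.001, "claw": 1},
    {"tx": -0.001, "ty": -0.004, "tz": 0.08, "wx": 0, "wy": 0, "wz": 0.001, "claw": 1},
    {"tx": -0.001, "ty": -0.004, "tz": 0.11, "wx": 0, "wy": 0, "wz": 0.001, "claw": 1},
    {"tx": -0.001, "ty": -0.004, "tz": 0.13, "wx": 0, "wy": 0, "wz": 0.001, "claw": 1},
    {"tx": -0.001, "ty": -0.004, "tz": 0.133, "wx": 0, "wy": 0, "wz": 0.001, "claw": 1},
    {"tx": -0.001, "ty": -0.004, "tz": 0.133, "wx": 0, "wy": 0, "wz": 0.001, "claw": 1},
    {"tx": -0.001, "ty": -0.004, "tz": 0.133, "wx": 0, "wy": 0, "wz": 0.001, "claw": 1}
  ]
}}

```text
clock: 20.05
eef_pos: [529.0, -239.0, 65.3]
tool_rot: [3.141, 0.001, -0.179]
force: [0.1, 0.0, -1.0]
width: 13.0
gripper_force: 58.9
```

Emit:
{"method": "jog_arm", "body": {
  "plan": [
    {"tx": 0, "ty": 0, "tz": 0.003, "wx": 0, "wy": 0, "wz": 0, "claw": 1},
    {"tx": 0, "ty": 0, "tz": 0.006, "wx": 0, "wy": 0, "wz": 0, "claw": 1},
    {"tx": 0, "ty": 0, "tz": 0.006, "wx": 0, "wy": 0, "wz": 0, "claw": 1}
  ]
}}

```text
clock: 20.35
eef_pos: [529.1, -238.9, 64.0]
tool_rot: [-3.142, 0.001, -0.179]
force: [-0.2, 1.7, 3.5]
width: 13.5
gripper_force: 59.5
```

Emit:
{"method": "jog_arm", "body": {
  "plan": [
    {"tx": 0, "ty": 0, "tz": 0, "wx": 0, "wy": 0, "wz": 0, "claw": 0.75},
    {"tx": 0, "ty": 0, "tz": 0, "wx": 0, "wy": 0, "wz": 0, "claw": 0.5},
    {"tx": 0, "ty": 0, "tz": 0, "wx": 0, "wy": 0, "wz": 0, "claw": 0.3},
    {"tx": 0, "ty": 0, "tz": 0, "wx": 0, "wy": 0, "wz": 0, "claw": 0.2},
    {"tx": 0, "ty": 0, "tz": 0, "wx": 0, "wy": 0, "wz": 0, "claw": 0.2},
    {"tx": 0, "ty": 0, "tz": 0, "wx": 0, "wy": 0, "wz": 0, "claw": 0.2}
  ]
}}

```text
clock: 20.95
eef_pos: [528.8, -238.7, 63.3]
tool_rot: [3.141, 0.002, -0.179]
force: [-0.4, -0.3, 0.3]
width: 68.3
gripper_force: 0.0
```

Emit:
{"method": "jog_arm", "body": {
  "plan": [
    {"tx": 0, "ty": 0, "tz": -0.05, "wx": 0, "wy": 0, "wz": 0, "claw": 0.2},
    {"tx": 0, "ty": 0, "tz": -0.15, "wx": 0, "wy": 0, "wz": 0, "claw": 0.2},
    {"tx": 0, "ty": 0, "tz": -0.28, "wx": 0, "wy": 0, "wz": 0, "claw": 0},
    {"tx": 0, "ty": 0, "tz": -0.4, "wx": 0, "wy": 0, "wz": 0, "claw": 0},
    {"tx": 0, "ty": 0, "tz": -0.45, "wx": 0, "wy": 0, "wz": 0, "claw": 0},
    {"tx": -0.1, "ty": 0, "tz": -0.45, "wx": 0, "wy": 0, "wz": 0, "claw": 0},
    {"tx": -0.1, "ty": 0, "tz": -0.45, "wx": 0, "wy": 0, "wz": 0, "claw": 0}
  ]
}}

```text
clock: 21.65
eef_pos: [495.9, -233.0, 199.2]
tool_rot: [-3.14, 0.004, -0.182]
force: [0.4, 0.5, -0.6]
width: 85.1
gripper_force: 0.0
```

```bash
python3 - <<'E'
from h import *
p=shot('wrist');p=shot('wrist');W=cloud(p)
for r in ctrl.trace(p,'pick')[:1]:
    P=W[r['pixels']];Q=P[(P[:,2]>87)&(P[:,2]<96)];print(r['score'],cv2.minAreaRect(Q[:,:2].astype(np.float32)),np.median(Q[:,2]))
    print(np.round(np.nanpercentile(P,[2,98],axis=0),1).tolist())
q=shot('scene');Wq=cloud(q)
for t in ['nut','stud','bottle','pick']:
    for r in ctrl.trace(q,t)[:3]: print(t,round(r['score'],2),np.round(np.nanmedian(Wq[r['pixels']],0)))
rs=lambda i:cv2.resize(i[...,::-1],(400,500),interpolation=cv2.INTER_CUBIC)
cv2.imwrite('pics/end.png',np.hstack([rs(p['img'][0:300,200:440]),rs(q['img'][140:300,240:480][:, :])]))
print(ctrl.read_state()['clock'])
E
```

```text
0.88 ((0.0, 0.0), (0.0, 0.0), 0.0) nan
[[453.4, -544.2, 1.4], [520.1, -493.6, 13.4]]
nut 0.33 [685.  99.  27.]
stud 0.53 [632. 147.  39.]
stud 0.41 [512. 277.  47.]
bottle 0.51 [512. 277.  47.]
bottle 0.51 [685.  99.  27.]
pick 0.75 [ 539. -236.   89.]
pick 0.44 [ 414. -120.   11.]
22.05
  return _methods._mean(a, axis=axis, dtype=dtype,
  ret = ret.dtype.type(ret / rcount)
```

View pics/end.png

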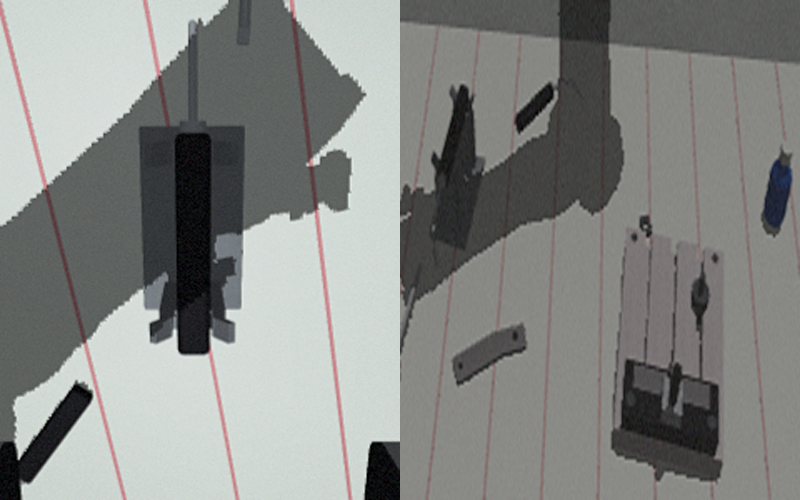

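The pick is back in both notches with its hook hanging down (left half, handle at 192,240). The nut lies loose on the mat in front of the plate (right half, 645,226), and the stud and bottle have not moved.

```bash
python3 -c "
from cell import ctrl
print(ctrl.finish_job())"
```

```text
the job is handed in; nothing more can be done
None
```

I drew the nut out of the right slot with the largest pick and left it lying loose on the mat in front of the plate. The pick is back on its rest, hook hanging down, and the job was handed in at about 22 s. The force readings while feeling for the floor and pulling stayed at about 4 N or less.

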